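Put the tools of a finished job away: spanners on their hooks, flat tools in the tray

TASK

The job is finished: clear the bench mat. Hang every spanner by its ring end on the rack hook with the cap of its own tape colour, so that it hangs free, still and plumb, and lay the scraper and the file flat and lengthwise in the grey tray, one to a compartment. One of these tools may be missing; leave the can, the jar and the mug where they are.

Things in the scene. Friction and masses are not known exactly. Their poses are not given: they have to be found in the camera images.
- spanner_red: bright steel combination spanner, red tape round mid shank: 200 mm long, about 0.21 kg, both ends 12 mm thick. Ring end at -x (outer 36, bore 24 mm), shank 13 wide, 7 thick, jaw at +x about 44 wide. Origin: mid length, underside; x from ring to jaw, z along the bore's axis. Mass centre 17 mm from origin towards jaw. Held across the ring by a firm grip it sticks out stiffly; with the grip eased to 5 to 10 N it swings down about the fingers
- spanner_red_ring (a point): centre of the ring end's bore, at mid thickness: 82 mm from the body's origin along -x, 6 mm above the underside
- spanner_red_jaw (a point): middle of the jaw's tip, at mid thickness: 100 mm from the body's origin along +x, 6 mm above the underside
- spanner_yellow: bright steel combination spanner, yellow tape round mid shank: 215 mm long, about 0.21 kg, both ends 12 mm thick. Ring end at -x (outer 37, bore 25 mm), shank 13 wide, 7 thick, jaw at +x about 44 wide. Origin: mid length, underside; x from ring to jaw, z along the bore's axis. Mass centre 17 mm from origin towards jaw. Held across the ring by a firm grip it sticks out stiffly; with the grip eased to 5 to 10 N it swings down about the fingers
- spanner_yellow_ring (a point): centre of the ring end's bore, at mid thickness: 89 mm from the body's origin along -x, 6 mm above the underside
- spanner_yellow_jaw (a point): middle of the jaw's tip, at mid thickness: 107.5 mm from the body's origin along +x, 6 mm above the underside
- spanner_blue: bright steel combination spanner, blue tape round mid shank: 230 mm long, about 0.21 kg, both ends 12 mm thick. Ring end at -x (outer 38, bore 26 mm), shank 13 wide, 7 thick, jaw at +x about 44 wide. Origin: mid length, underside; x from ring to jaw, z along the bore's axis. Mass centre 17 mm from origin towards jaw. Held across the ring by a firm grip it sticks out stiffly; with the grip eased to 5 to 10 N it swings down about the fingers
- spanner_blue_ring (a point): centre of the ring end's bore, at mid thickness: 96 mm from the body's origin along -x, 6 mm above the underside
- spanner_blue_jaw (a point): middle of the jaw's tip, at mid thickness: 115 mm from the body's origin along +x, 6 mm above the underside
- scraper: gasket scraper lying flat, 175 mm long, 0.11 kg: orange plastic handle 110 x 26 x 20 mm (from x = -95 to +15 mm), then a flat steel blade, 46 mm wide and 3 mm thick at its end (to x = +95 mm). Origin: on the underside, on its centre line; x runs from handle to blade, z up
- file: flat file lying flat, 210 mm long, 0.14 kg: green plastic handle 100 x 26 x 20 mm (from x = -105 to -5 mm), then a dark steel blade 22 mm wide and 6 mm thick (to x = +105 mm). Origin: on the underside, on its centre line; x runs from handle to blade, z up
- mat: black rubber bench mat, 250 x 400 mm, 3 mm thick, fixed; the tools start on it. Origin: centre of its underside, z up
- tray: grey steel tool tray, fixed, 250 (x) x 156 (y) x 24 mm high, walls and floor 4 mm thick, with a 4 mm divider along x, 21 mm high: two compartments, each 242 x 72 mm inside. Origin: centre of its underside; x along the compartments, z up
- tray_left (a point): centre of the inner floor of one tray compartment (+38 mm from the tray's origin along y, 4 mm above its underside); axes as the tray's
- tray_right (a point): centre of the inner floor of one tray compartment (-38 mm from the tray's origin along y, 4 mm above its underside); axes as the tray's
- rack: dark steel bench rack, fixed: foot plate 300 (y) x 110 mm, two uprights and between them a flat bar 6 mm thick, top at 294 mm with its coloured caps. Three 6 mm wire hooks point to -x from it at 275 mm height: red at y = +80, yellow 0, blue -80 mm. Origin: on the underside; bar at x = +35 mm, z up. Nothing on the rack is higher than 294 mm
- hook_red (a point): on the centre line of the hook with the red cap, 275 mm above the rack's underside, 35 mm in front of the bar and 24 mm short of where the wire turns up; the tip, 31 mm out along -x, tops out 8 mm above this point. Axes as the rack's: the hook points to -x
- hook_yellow (a point): on the centre line of the hook with the yellow cap, 275 mm above the rack's underside, 35 mm in front of the bar and 24 mm short of where the wire turns up; the tip, 31 mm out along -x, tops out 8 mm above this point. Axes as the rack's: the hook points to -x
- hook_blue (a point): on the centre line of the hook with the blue cap, 275 mm above the rack's underside, 35 mm in front of the bar and 24 mm short of where the wire turns up; the tip, 31 mm out along -x, tops out 8 mm above this point. Axes as the rack's: the hook points to -x
- spray_can: red spray can, 66 mm across, 190 mm tall, not part of the job. Origin: centre of its underside
- bolt_jar: glass jar with black lid, 70 mm across, 85 mm tall, not part of the job. Origin: centre of its underside
- mug: blue mug, 80 mm across, 92 mm tall, not part of the job. Origin: centre of its underside

How it is judged:
By the outcome, as a careful person would: the job done as asked, in the order asked, and still so for the second after the job is handed in, with the robot touching nothing.
Of spanner_red, spanner_yellow, spanner_blue, scraper, file only 4 to 5 are there at a start; the rules pass over those that are not, and their reading is None.
At some moment in a run one of spanner_red, spanner_yellow, spanner_blue, scraper, file may be knocked a few centimetres aside while the robot is not near it.
It also fails if it takes over 210 s, if anything falls off the work surface, if the arm or the gripper's body presses on something with over 40 N, if the wrist force passes 120 N, or if a joint passes its speed limit or range.

ROBOT

A 6-joint arm with a two-finger parallel gripper is mounted at the origin on the work surface. World frame = base frame: x ahead of the robot, y to its left, z up, the work surface at z = 0. Lengths are in m, angles in degrees, forces in N, time in s.
With the tool pointing down it reaches from about 0.375 to 0.925 m from the base axis. Payload 5.7 kg.
Tool frame: the origin (TCP) lies on the centre line of the jaws, within the pads' length; the fingertips stand 19 mm ahead of it and the grasp point (between the pads) is the TCP; z points along the fingers, y is the line along which they close (so a half turn about z gives the same grasp; the last joint's range is limited). The gripper opens to 88 mm and grips with 3 to 60 N. Pads are 20 mm wide; open, the fingers measure 115 mm over their backs; the gripper's body (75 mm by 178 mm) begins 61 mm behind the grasp point.
Start: joints at [-71.282, 20.558, 86.54, -0, 72.909, -6.595], TCP at [0.257, -0.542, 0.242] pointing down, gripper open.
Joint ranges: [-170.27, 170.27], [-57.76, 135], [12.27, 136.19], [-55.21, 235.2], [11.17, 155.16], [-170.74, 170.74]. Speed limits (degrees/s): [136.94, 136.94, 180, 180, 180, 180].

INTERFACE

Orientations are given as [roll, pitch, yaw] about the fixed x, y, z axes, in that order (R = Rz(yaw) Ry(pitch) Rx(roll)).
In Python, from rig import read_state, snapshot, camera_info, sign_off, finder gives the robot as it stands.
- The arm moves only by the shell command python3 -m pendant 'ROWS' [FORCE]. ROWS is JSON, a list that holds one entry, the list of rows, each a list of 7 numbers: the shift along the tool's x, y, z in m, then the turn, a rotation vector about the tool's x, y, z in degrees, then the opening, from 0 (shut) to 1 (fully open). A call has 1 to 20 rows; each row shifts and turns the commanded pose from where the row before left it, along the tool's axes as they then stand; what a row does not reach is not made up. A row lasts 1/12 s, in which the tool goes at most 41.7 mm and 7.16 degrees, less where a joint would pass 70% of its speed; a pose out of reach is approached as far as the arm can. A call is refused whole if a number of a shift passes 0.0417 or a number of a turn 7.16, either way. A call with a gripper value outside its range is refused whole. The fingers move at their own pace and stop on an object; FORCE is the grip in N (left out, the last holds). Time passes only in rows, so rows that do not move let the fingers close. It gives the time, the measured TCP pose, the force, the opening and the grip force at its end, in the units of the state.
- read_state(): the state, without advancing time (a new reading comes with each control period).
- snapshot(name): name is "scene" or "top" or "wrist"; returns the picture (400x640x3 uint8, red, green, blue); there is no depth.
- camera_info(name): a dict with "fx", "fy", "cx", "cy" (pixels), "k1" (the pictures are not rectified: a ray, as slopes to the right and down, at radius r is drawn at 1 + k1 r^2 times it, then the intrinsics apply), "rvec" (rotation vector, rad) and "tvec" (3), from world to camera coordinates, as OpenCV has them. Camera axes: x right, y down, z forward; pixel columns grow to the right and rows downward; lengths in m; the calibration is good to about 2 mm. A picture is of the moment at which its call begins: read the wrist's pose just before it. camera_info takes no time and is no camera call; for the wrist camera it gives the pose at the moment of the call.
- sign_off(): hands the job in; it is judged then, once.
Trained networks look in the newest picture that a camera, given by its name, has taken for a name from the list of things; names that differ only in an ending like _2 or _b are one class to them, and where a whole thing is asked for, a point or a joint stands for the part that bears it (a point fixed in the world has none). Each returns a list of dicts, best first, with "confidence" (0 to 1); they miss things now and then, are a little off and sometimes report something else, mostly with a low value. They report only what shows in the picture. A call takes as long as a camera call.
- finder.find_in(thing, camera): "extent" ([centre column, centre row, width, height] as shares, 0 to 1, of the picture: columns of its width, rows of its height, round what is visible of it).
- finder.outline_of(thing, camera): "region" (400x640 bool, what is visible of it) and "extent" ([centre column, centre row, width, height] as shares, 0 to 1, of the picture: columns of its width, rows of its height, round what is visible of it).
The state is a dict: "t": time; "qpos": joint angles; "dq": joint speeds; "joint_efforts": joint torques, N m; "tcp_pos": TCP position; "orientation": TCP orientation; "force": force on the tool from outside, world axes, zero at the start; "wrist_torque": the same for the moment, N m; "finger_gap": opening from 0.0 (shut) to 1.0 (fully open); "finger_force": force on a finger pad.
Only numpy, scipy, OpenCV 4.12 (cv2) and the standard library are available. Lean on these libraries where they do the work, as an engineer would, in place of code of your own. Each camera call takes 0.05 s, during which the arm holds its last target. There are 200 camera calls.

## Working session

There is one attempt and no reset: what is moved stays moved. The work goes in short steps, Python scripts to look and compute and a shell command to move; the robot and the scene stay as the last step left them, time stands still between calls to the robot, and variables do not carry over. Pictures are saved under pics/ and viewed, at most 14 in all, crops included, and the job is handed in when it is done.

```bash
ls; mkdir -p pics; python3 - <<'E'
from rig import *
import cv2
s=read_state();print({k:s[k] for k in('t','tcp_pos','orientation','force','finger_gap')})
for c in('scene','top','wrist'):
    im=snapshot(c);cv2.imwrite(f'pics/{c}0.png',im[:,:,::-1]);print(c,camera_info(c))
    
for n in('spanner_red','spanner_yellow','spanner_blue','scraper','file','tray','rack','mat','spray_can','bolt_jar','mug'):
    for c in('scene','top'):
        r=finder.find_in(n,c);print(n,c,[(round(d['confidence'],2),[round(a*b) for a,b in zip(d['extent'],(640,400,640,400))]) for d in r[:3]])
E
```

```text
pics
{'t': 0.0, 'tcp_pos': array([ 0.25631581, -0.54178585,  0.24081284]), 'orientation': array([-1.79896077e+02, -1.31572504e-02,  2.53125165e+01]), 'force': array([-0.49414385, -0.18875999,  0.59044922]), 'finger_gap': 1.0046599380517829}
scene {'fx': 517.1789286828663, 'fy': 517.1789286828663, 'cx': 321.1982694633363, 'cy': 209.5107739829699, 'k1': -0.07111200549703187, 'rvec': array([ 2.41189408,  1.04982024, -0.28261411]), 'tvec': array([-0.42597929, -0.3045264 ,  1.84734732])}
top {'fx': 384.2472401710872, 'fy': 384.2472401710872, 'cx': 321.17586959232415, 'cy': 201.78611885353519, 'k1': -0.05117234059304321, 'rvec': array([ 2.16736609, -2.11358918,  0.1734067 ]), 'tvec': array([-0.0323694 ,  0.6422677 ,  1.14248065])}
wrist {'fx': 284.4693162974325, 'fy': 284.4693162974325, 'cx': 321.75393874466295, 'cy': 200.46556282889472, 'k1': 0.001932477183551729, 'rvec': array([-2.45671979,  1.55361225,  0.21262289]), 'tvec': array([-0.59723193, -0.03324864,  0.39047412])}
spanner_red scene [(0.8, [331, 209, 46, 45])]
spanner_red top [(0.71, [286, 227, 15, 59])]
spanner_yellow scene [(0.
[... 312 characters left out ...]
cene [(0.28, [332, 211, 47, 41])]
file top []
tray scene [(0.7, [189, 288, 100, 94])]
tray top [(0.84, [445, 260, 59, 88])]
rack scene [(0.61, [406, 135, 63, 131])]
rack top [(0.74, [177, 208, 120, 118])]
mat scene [(0.94, [291, 245, 144, 125]), (0.64, [406, 139, 69, 134])]
mat top [(0.73, [339, 224, 128, 85]), (0.71, [355, 163, 26, 26]), (0.62, [444, 261, 62, 87])]
spray_can scene [(0.66, [367, 249, 25, 47]), (0.16, [326, 291, 21, 32])]
spray_can top [(0.67, [306, 155, 17, 32])]
bolt_jar scene [(0.6, [326, 291, 20, 31])]
bolt_jar top [(0.9, [356, 163, 26, 25])]
mug scene [(0.63, [257, 323, 42, 39]), (0.39, [405, 140, 64, 134])]
mug top [(0.76, [426, 184, 35, 30]), (0.7, [342, 228, 13, 73])]
```

```bash
python3 - <<'E'
import cv2
a=cv2.imread('pics/top0.png')[130:320,110:490];cv2.imwrite('pics/top0c.png',cv2.resize(a,None,fx=2.1,fy=2.1,interpolation=cv2.INTER_CUBIC))
a=cv2.imread('pics/scene0.png')[60:350,120:460];cv2.imwrite('pics/scene0c.png',cv2.resize(a,None,fx=2,fy=2,interpolation=cv2.INTER_CUBIC))
E
```

```text
(no output)
```

View pics/top0c.png

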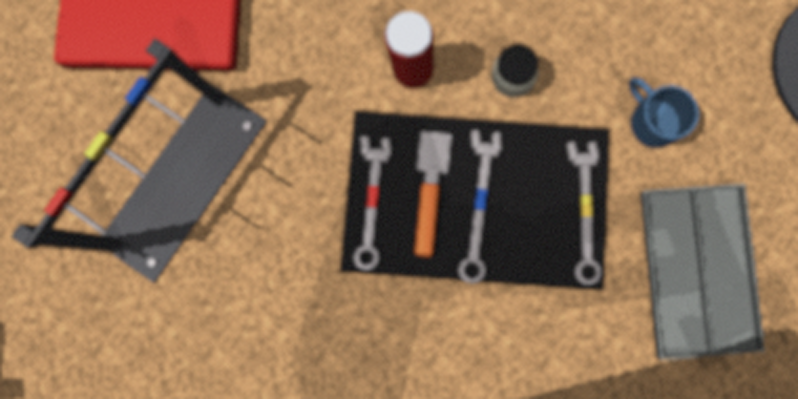

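View pics/scene0c.png

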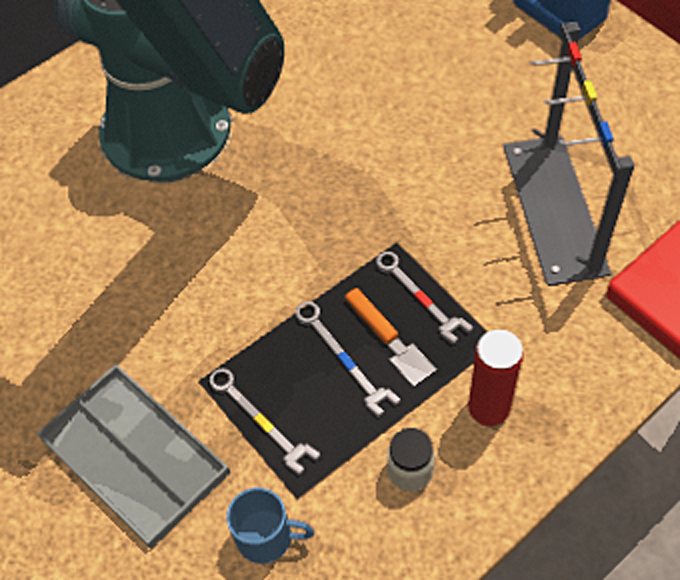

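```bash
cat > h.py <<'E'
import numpy as np,cv2
from rig import *
from scipy.spatial.transform import Rotation as Ro
def cam(c):
    i=camera_info(c) if isinstance(c,str) else c
    K=np.array([[i['fx'],0,i['cx']],[0,i['fy'],i['cy']],[0,0,1]]);R=cv2.Rodrigues(i['rvec'])[0]
    return K,np.array([i['k1'],0,0,0,0]),R,np.array(i['tvec'])
def ray(c,p):
    K,d,R,t=cam(c);x=cv2.undistortPoints(np.array([[p]],float),K,d)[0,0]
    v=R.T@np.array([x[0],x[1],1]);return -R.T@t,v/np.linalg.norm(v)
def plane(c,p,z):
    o,v=ray(c,p);return o+v*(z-o[2])/v[2]
def tri(*obs):
    A=np.zeros((3,3));b=np.zeros(3)
    for c,p in obs:
        o,v=ray(c,p);M=np.eye(3)-np.outer(v,v);A+=M;b+=M@o
    return np.linalg.solve(A,b)
def proj(c,X):
    K,d,R,t=cam(c);return cv2.projectPoints(np.atleast_2d(np.array(X,float)),cv2.Rodrigues(R)[0],t,K,d)[0][:,0]
def T(u,v):return(110+u/2.1,130+v/2.1)
def S(u,v):return(120+u/2,60+v/2)
E
python3 - <<'E'
from h import *
np.set_printoptions(precision=4,suppress=True)
P={'r_ring':((366,258),(387,261)),'r_jaw':((376,145),(456,331)),'b_ring':((472,270),(308,313)),'b_jaw':((486,138),(382,402)),'y_ring':((588,271),(221,380)),'y_jaw':((583,150),(301,459)),
'scr_h':((425,255),(357,297)),'scr_b':((436,132),(413,370)),
't1':((641,193),(229,470)),'t2':((743,187),(151,545)),'t3':((762,348),(40,434)),'t4':((658,356),(117,367)),
'hr_tip':((103,232),(531,64)),'hy_tip':((144,175),(546,101)),'hb_tip':((183,120),(560,142)),
'capr':((58,202),(575,52)),'capy':((96,146),(590,92)),'capb':((137,91),(606,132)),
'can':((410,35),(499,348)),'jar':((517,66),(411,448)),'mug':((668,112),(258,510))}
for k,(t,s) in P.items():
    X=tri(('top',T(*t)),('scene',S(*s)));print(k,X,'err',(proj('top',X)-T(*t))[0].round(1))
s=read_state();c=camera_info('wrist');R=cv2.Rodrigues(c['rvec'])[0];Rt=Ro.from_euler('xyz',s['orientation'],degrees=True).as_matrix()
print('cam in tool',Rt.T@(-R.T@c['tvec']-s['tcp_pos']),'\n',Rt.T@R.T)
E
```

```text
r_ring [0.4838 0.096  0.0115] err [-0.1 -0.1]
r_jaw [0.6549 0.0867 0.0132] err [0.1 0.1]
b_ring [ 0.4703 -0.0627  0.011 ] err [-0.2 -0.2]
b_jaw [ 0.6687 -0.0818  0.018 ] err [0.4 0.3]
y_ring [ 0.4721 -0.2371  0.0139] err [0.1 0. ]
y_jaw [ 0.6546 -0.2302  0.0151] err [0.3 0.2]
scr_h [0.4942 0.0127 0.0028] err [-1.6 -1.2]
scr_b [ 0.6697 -0.0107  0.0333] err [2.  1.4]
t1 [ 0.5926 -0.3188  0.0081] err [-0.2 -0.1]
t2 [ 0.6065 -0.4727  0.0133] err [-0.9 -0.7]
t3 [ 0.3649 -0.4927  0.0248] err [-0.1 -0.1]
t4 [ 0.3491 -0.3411  0.0185] err [0.5 0.4]
hr_tip [0.4983 0.384  0.2763] err [0.5 0.3]
hy_tip [0.5676 0.3391 0.2834] err [-0. -0.]
hb_tip [0.6347 0.2964 0.2846] err [0.2 0.1]
capr [0.5328 0.4389 0.2884] err [-0.5 -0.3]
capy [0.6006 0.3993 0.285 ] err [0.1 0. ]
capb [0.6686 0.3548 0.2888] err [-0.3 -0.2]
can [0.777  0.0337 0.1899] err [-0.4 -0.3]
jar [ 0.7685 -0.1205  0.077 ] err [-0.3 -0.2]
mug [ 0.7004 -0.3379  0.0969] err [-0.1 -0. ]
cam in tool [ 0.0726 -0.002  -0.1434] 
 [[ 0.001  -0.9638 -0.2667]
 [ 1.      0.0009  0.0003]
 [-0.     -0.2667  0.9638]]
```

```bash
python3 -m pendant '[[[0,0,0,0,0,7.1,1],[0,0,0,0,0,7.1,1],[0,0,0,0,0,7.1,1],[0,0,0,0,0,7,1],[0.0162,-0.0361,0.0027,0,0,0,1],[0.0162,-0.0361,0.0027,0,0,0,1],[0.0162,-0.0361,0.0027,0,0,0,1],[0.0162,-0.0361,0.0027,0,0,0,1],[0.0162,-0.0361,0.0027,0,0,0,1],[0.0162,-0.0361,0.0027,0,0,0,1]]]'
python3 -m pendant '[[[0.008,-0.0361,0.0024,0,0,0,1],[0.008,-0.0361,0.0024,0,0,0,1],[0.008,-0.0361,0.0024,0,0,0,1],[0.008,-0.0361,0.0024,0,0,0,1],[0.008,-0.0361,0.0024,0,0,0,1],[0.008,-0.0361,0.0024,0,0,0,1],[0.008,-0.0361,0.0024,0,0,0,1],[0.008,-0.0361,0.0024,0,0,0,1],[0.008,-0.0361,0.0024,0,0,0,1],[0.008,-0.0361,0.0024,0,0,0,1],[0.008,-0.0361,0.0024,0,0,0,1],[0.008,-0.0361,0.0024,0,0,0,1],[0,0,0,0,0,0,1],[0,0,0,0,0,0,1]]]'
cat >> h.py <<'E'
def look(name,things=()):
    s=read_state();ci=camera_info('wrist');im=snapshot('wrist');cv2.imwrite(f'pics/{name}.png',im[:,:,::-1])
    np.savez(f'pics/{name}.npz',**{k:np.array(v) for k,v in ci.items()},pos=s['tcp_pos'],ori=s['orientation'])
    print(s['t'],'tcp',s['tcp_pos'].round(4),s['orientation'].round(2),'F',s['force'].round(1),'gap',round(s['finger_gap'],3),round(s['finger_force'],1))
    for n in things:
        r=finder.outline_of(n,'wrist')
        for d in r[:2]:
            m=d['region'].astype(np.uint8);ys,xs=np.nonzero(m)
            if len(xs)<15:continue
            print(n,round(d['confidence'],2),len(xs),'c',xs.mean().round(1),ys.mean().round(1),'box',xs.min(),xs.max(),ys.min(),ys.max())
    return ci,im
def load(name): return dict(np.load(f'pics/{name}.npz'))
def ring(im,ci,z=.009,guess=None,diam=.037):
    """ring centre(s) by Hough circle near guess (world xy)"""
    g=cv2.cvtColor(im,cv2.COLOR_RGB2GRAY);p=proj(ci,[*guess,z])[0];q=proj(ci,[guess[0],guess[1]+diam/2,z])[0];r=np.linalg.norm(p-q)
    c=cv2.HoughCircles(cv2.medianBlur(g,3),cv2.HOUGH_GRADIENT,1,8,param1=120,param2=12,minRadius=int(r*.6),maxRadius=int(r*1.15)+1)
    c=c[0];c=c[np.linalg.norm(c[:,:2]-p,axis=1)<40];return [(x.round(1),plane(ci,x[:2],z).round(4)) for x in c[:4]],r
def move(target,yaw=None):
    s=read_state();R=Ro.from_euler('xyz',s['orientation'],degrees=True).as_matrix()
    print('tool shift',(R.T@(np.array(target)-s['tcp_pos'])).round(4),'yaw turn(tool z)',None if yaw is None else round(s['orientation'][2]-yaw,2))
E
python3 - <<'E'
from h import *
ci,im=look('w1',['spanner_red','spanner_red_ring','spanner_red_jaw','scraper'])
print(ring(im,ci,guess=(.484,.096)))
print(proj(ci,[[.484,.096,.009],[.655,.087,.009]]))
E
```

```text
t: 2.08
tcp_pos: [0.3654, -0.3295, 0.2255]
orientation: [180.0, -0.0, -3.0]
force: [0.9, 0.4, -0.7]
finger_gap: 1.0
finger_force: 0.0
t: 3.25
tcp_pos: [0.4835, 0.0981, 0.1966]
orientation: [180.0, 0.0, -2.8]
force: [0.0, -1.2, -0.2]
finger_gap: 1.002
finger_force: 0.0
3.25 tcp [0.4835 0.0981 0.1966] [180.     0.    -2.76] F [ 0.  -1.2 -0.2] gap 1.002 0.0
spanner_red 0.82 3083 c 323.3 85.9 box 300 344 7 199
spanner_red_ring 0.69 2979 c 323.7 85.5 box 299 344 7 199
spanner_red_jaw 0.65 3078 c 323.3 87.1 box 300 344 6 199
spanner_red_jaw 0.42 23906 c 63.2 100.8 box 0 152 0 231
scraper 0.68 5471 c 404.4 76.7 box 384 433 0 178
scraper 0.4 3151 c 323.6 87.0 box 300 345 7 200
([(array([323.5, 184.5,  14.7], dtype=float32), array([0.4833, 0.0976, 0.009 ]))], np.float64(15.565301759147944))
[[324.79873148 183.85222803]
 [326.19144259  20.46669585]]
```

View pics/w1.png

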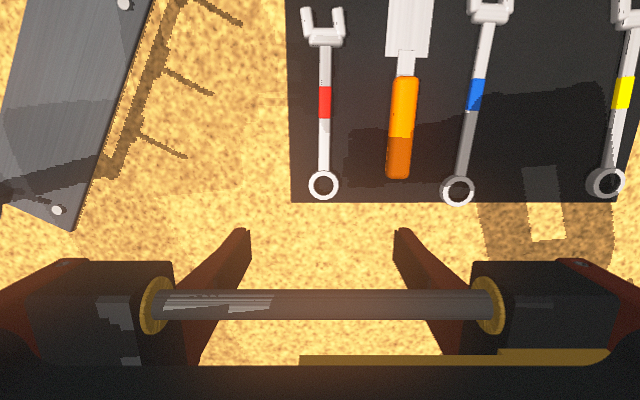

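```bash
python3 -m pendant '[[[0,0,0.0292,0,0,0,0.8],[0,0,0.0292,0,0,0,0.8],[0,0,0.0292,0,0,0,0.8],[0,0,0.0292,0,0,0,0.8],[0,0,0,0,0,0,0.7],[0,0,0,0,0,0,0.7]]]'
python3 - <<'E'
from h import *
ci,im=look('w2')
r=ring(im,ci,guess=(.4833,.0976));print(r)
a=load('w1')
for c,X in r[0]: print(tri((a,(323.5,184.5)),(ci,c[:2])))
E
```

```text
t: 4.0
tcp_pos: [0.482, 0.0954, 0.0792]
orientation: [180.0, 0.2, -3.1]
force: [0.1, -0.3, 0.6]
finger_gap: 0.704
finger_force: 0.0
4.0 tcp [0.482  0.0954 0.0792] [179.98   0.21  -3.09] F [ 0.1 -0.3  0.6] gap 0.704 0.0
([(array([320.5, 213.5,  22.7], dtype=float32), array([0.4838, 0.0979, 0.009 ])), (array([317.5, 221.5,  20.5], dtype=float32), array([0.4773, 0.1006, 0.009 ]))], np.float64(23.405908859264095))
[0.48241383 0.09777549 0.00484378]
[0.49316901 0.09822983 0.05361136]
```

```bash
python3 -m pendant '[[[0.0015,-0.0022,0.02,0,0,0,0.7],[0,0,0.02,0,0,0,0.7],[0,0,0.0142,0,0,0,0.7],[0,0,0,0,0,0,0.7],[0,0,0,0,0,0,0.2],[0,0,0,0,0,0,0.2],[0,0,0,0,0,0,0.2],[0,0,0,0,0,0,0.2],[0,0,0,0,0,0,0.2],[0,0,0,0,0,0,0.2],[0,0,0,0,0,0,0.2],[0,0,0,0,0,0,0.2]]]' 40
python3 - <<'E'
from h import *
look('w3')
E
```

```text
t: 5.05
tcp_pos: [0.4858, 0.0986, 0.0268]
orientation: [-180.0, -0.1, -3.0]
force: [-0.5, -1.8, 9.5]
finger_gap: 0.398
finger_force: 40.0
5.05 tcp [0.4858 0.0986 0.0268] [-1.7999e+02 -1.1000e-01 -2.9800e+00] F [-0.5 -1.8  9.5] gap 0.398 40.0
```

```bash
python3 -m pendant '[[[0,0,-0.01,0,0,0,0.2],[0,0,-0.02,0,0,0,0.2],[0,0,-0.04,0,0,0,0.2],[0,0,-0.04,0,0,0,0.2],[0,0,-0.04,0,0,0,0.2],[0,0,-0.04,0,0,0,0.2],[0,0,-0.04,0,0,0,0.2],[0,0,-0.04,0,0,0,0.2],[0,0,0,0,0,0,0.2],[0,0,0,0,0,0,0.2],[0,0,0,0,0,0,0.2]]]'
python3 - <<'E'
from h import *
look('w4',['spanner_red'])
E
```

```text
t: 6.02
tcp_pos: [0.4835, 0.0986, 0.2949]
orientation: [180.0, 0.1, -3.0]
force: [-0.2, 0.3, -3.0]
finger_gap: 0.401
finger_force: 40.0
6.0167 tcp [0.4835 0.0986 0.2949] [ 1.80e+02  1.20e-01 -2.98e+00] F [-0.2  0.3 -3. ] gap 0.401 40.0
spanner_red 0.92 4810 c 321.8 176.6 box 293 350 71 281
```

View pics/w4.png

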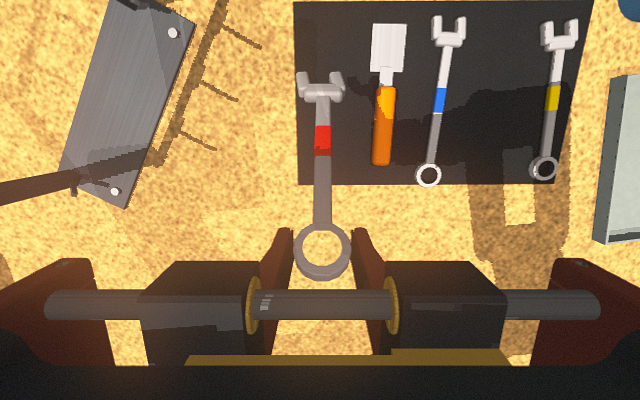

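```bash
python3 -m pendant '[[[0,0,0,0,0,0,0.2],[0,0,0,0,0,0,0.2],[0,0,0,0,0,0,0.2],[0,0,0,0,0,0,0.2],[0,0,0,0,0,0,0.2],[0,0,0,0,0,0,0.2],[0,0,0,0,0,0,0.2],[0,0,0,0,0,0,0.2],[0,0,0,0,0,0,0.2],[0,0,0,0,0,0,0.2],[0,0,0,0,0,0,0.2],[0,0,0,0,0,0,0.2]]]' 8
python3 - <<'E'
from h import *
look('w5',['spanner_red'])
E
```

```text
t: 7.12
tcp_pos: [0.4848, 0.0986, 0.2957]
orientation: [-180.0, 0.0, -3.0]
force: [0.1, 0.0, -2.3]
finger_gap: 0.407
finger_force: 8.0
7.1167 tcp [0.4848 0.0986 0.2957] [-1.7999e+02  2.0000e-02 -2.9900e+00] F [ 0.1  0.  -2.3] gap 0.407 8.0
spanner_red 0.98 2892 c 321.5 233.2 box 293 350 177 274
```

View pics/w5.png

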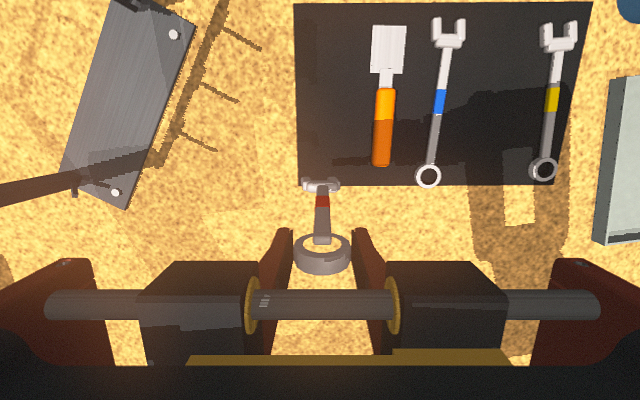

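```bash
python3 -m pendant '[[[0,0,0,0,0,0,0.2],[0,0,0,0,0,0,0.2],[0,0,0,0,0,-6.81,0.2],[0,0,0,0,0,-6.81,0.2],[0,0,0,0,0,-6.81,0.2],[0,0,0,0,0,-6.81,0.2],[0,0,0,0,0,-6.81,0.2],[0,0,0,0,0,-6.81,0.2],[0,0,0,0,0,-6.81,0.2],[0,0,0,0,0,-6.81,0.2],[0,0,0,0,0,-6.81,0.2]]]' 40
python3 -m pendant '[[[0.019,-0.0137,0,0,0,0,0.2],[0.019,-0.0137,0,0,0,0,0.2],[0.019,-0.0137,0,0,0,0,0.2],[0.019,-0.0137,0,0,0,0,0.2],[0.019,-0.0137,0,0,0,0,0.2],[0.019,-0.0137,0,0,0,0,0.2],[0.019,-0.0137,0,0,0,0,0.2],[0.019,-0.0137,0,0,0,0,0.2],[0.019,-0.0137,0,0,0,0,0.2],[0.019,-0.0137,0,0,0,0,0.2],[0,0,0,0,0,0,0.2],[0,0,0,0,0,0,0.2]]]'
python3 - <<'E'
from h import *
ci,im=look('w6',['spanner_red'])
h=np.array([.514,.410,.275]);x=np.array([.525,.851,0])
print(proj(ci,[h,h-.024*x,h-.031*x,h+.032*x]).round(1))
E
```

```text
t: 8.13
tcp_pos: [0.4849, 0.0986, 0.2957]
orientation: [-180.0, -0.0, 58.6]
force: [-0.1, -0.3, -2.5]
finger_gap: 0.394
finger_force: 40.0
t: 9.13
tcp_pos: [0.468, 0.3332, 0.2955]
orientation: [-180.0, 0.0, 58.4]
force: [0.5, -0.2, -2.2]
finger_gap: 0.396
finger_force: 40.0
9.1333 tcp [0.468  0.3332 0.2955] [-1.800e+02  1.000e-02  5.843e+01] F [ 0.5 -0.2 -2.2] gap 0.396 40.0
spanner_red 0.57 3088 c 321.3 233.2 box 293 351 177 275
[[323.2  91.5]
 [323.  136.9]
 [323.  149.5]
 [323.4  24.5]]
```

View pics/w6.png

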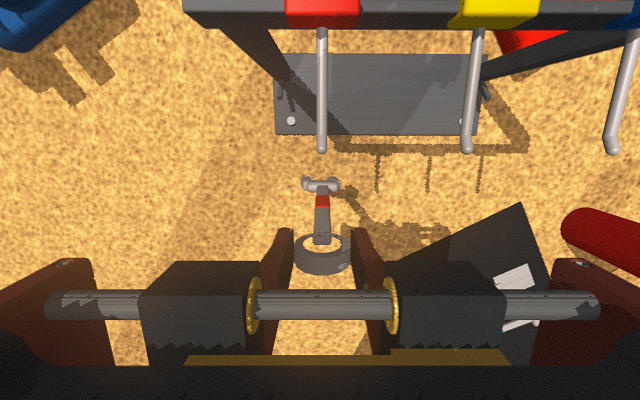

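```bash
python3 -m pendant '[[[0.012,0,0,0,0,0,0.2],[0.012,0,0,0,0,0,0.2],[0.011,0,0,0,0,0,0.2],[0,0,0,0,0,0,0.2],[0,0,0,0,0,0,0.2]]]'
python3 - <<'E'
from h import *
ci,im=look('w7')
a=cv2.imread('pics/w6.png')[0:290,240:500];b=im[0:290,240:500,::-1]
cv2.imwrite('pics/w67.png',cv2.resize(np.hstack([a,b]),None,fx=1.5,fy=1.5))
E
```

```text
t: 9.65
tcp_pos: [0.4873, 0.3625, 0.2954]
orientation: [-180.0, 0.0, 58.3]
force: [-0.4, -0.5, -1.9]
finger_gap: 0.393
finger_force: 40.0
9.65 tcp [0.4873 0.3625 0.2954] [-180.      0.     58.32] F [-0.4 -0.5 -1.9] gap 0.393 40.0
```

View pics/w67.png

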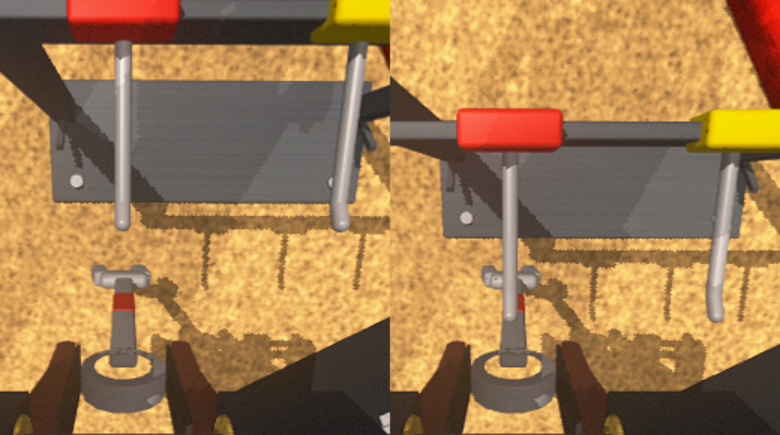

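```bash
python3 - <<'E'
from h import *
a,b=load('w6'),load('w7')
for p,q in(((322,148.9),(320.7,210.7)),((467.3,148.9),(456.7,210.7))):
    X=tri((a,p),(b,q));print(X.round(4),(proj(a,X)-p).round(1),(proj(b,X)-q).round(1))
    s=read_state();R=Ro.from_euler('xyz',s['orientation'],degrees=True).as_matrix();print('tool',R.T@(X-s['tcp_pos']))
E
```

```text
[0.4979 0.3847 0.2828] [[0.3 0. ]] [[-0.3 -0. ]]
tool [ 0.02519296 -0.00234142  0.01251847]
[0.5645 0.344  0.2836] [[-0.2 -0. ]] [[0.2 0. ]]
tool [0.02548245 0.07569703 0.0117707 ]
```

```bash
python3 -m pendant '[[[0.008,0,0,0,0,0,0.2],[0.008,0,0,0,0,0,0.2],[0.008,0,0,0,0,0,0.2],[0.008,0,0,0,0,0,0.2],[0,0,0,0,0,0,0.2]]]';python3 -m pendant '[[[0.008,0,0,0,0,0,0.2],[0.008,0,0,0,0,0,0.2],[0.007,0,0,0,0,0,0.2],[0,0,0,0,0,0,0.2]]]'
python3 - <<'E'
from h import *
ci,im=look('w8')
cv2.imwrite('pics/w8c.png',cv2.resize(im[80:300,220:440,::-1],None,fx=2.5,fy=2.5))
E
```

```text
t: 10.12
tcp_pos: [0.5045, 0.3908, 0.2956]
orientation: [180.0, -0.1, 58.3]
force: [-0.4, -0.6, -1.7]
finger_gap: 0.397
finger_force: 40.0
t: 10.45
tcp_pos: [0.5164, 0.4102, 0.2956]
orientation: [180.0, -0.1, 58.3]
force: [0.4, -0.1, -2.4]
finger_gap: 0.394
finger_force: 40.0
10.45 tcp [0.5164 0.4102 0.2956] [ 1.7999e+02 -8.0000e-02  5.8330e+01] F [ 0.4 -0.1 -2.4] gap 0.394 40.0
```

View pics/w8c.png

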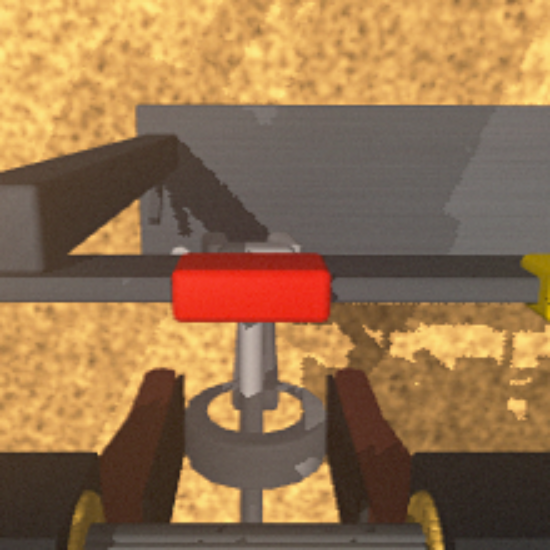

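```bash
python3 -m pendant '[[[0,0,0.004,0,0,0,0.2],[0,0,0.004,0,0,0,0.2],[0,0,0.003,0,0,0,0.2],[0,0,0,0,0,0,0.2]]]';python3 -m pendant '[[[0,0,0,0,0,0,0.2],[0,0,0,0,0,0,0.2],[0,0,0,0,0,0,0.2]]]' 5;  python3 -m pendant '[[[0,0,0,0,0,0,0.45],[0,0,0,0,0,0,0.5],[0,0,0,0,0,0,0.55],[0,0,0,0,0,0,0.6],[0,0,0,0,0,0,0.62],[0,0,0,0,0,0,0.62],[0,0,0,0,0,0,0.62]]]'; python3 -m pendant '[[[0,0,-0.005,0,0,0,0.62],[0,0,-0.01,0,0,0,0.62],[0,0,-0.02,0,0,0,0.62],[0,0,-0.03,0,0,0,0.62],[0,0,-0.03,0,0,0,0.62],[0,0,0,0,0,0,0.62]]]'
python3 - <<'E'
from h import *
ci,im=look('w9',['spanner_red'])
cs=snapshot('scene');r=finder.outline_of('spanner_red','scene')
print([(d['confidence'],d['extent']) for d in r[:2]])
cv2.imwrite('pics/w9c.png',np.vstack([cv2.resize(im[60:300,160:480,::-1],(480,360)),cv2.resize(cs[60:180,340:500,::-1],(480,240))])[:600])
E
```

```text
t: 10.83
tcp_pos: [0.5154, 0.4085, 0.2862]
orientation: [180.0, -0.1, 58.3]
force: [-2.3, -1.2, 7.7]
finger_gap: 0.399
finger_force: 40.0
t: 11.08
tcp_pos: [0.5156, 0.4086, 0.286]
orientation: [180.0, -0.1, 58.3]
force: [-0.4, -1.2, 5.5]
finger_gap: 0.409
finger_force: 5.0
t: 11.67
tcp_pos: [0.5155, 0.4088, 0.2846]
orientation: [-180.0, 0.0, 58.3]
force: [0.1, -0.1, -0.4]
finger_gap: 0.618
finger_force: 0.0
t: 12.17
tcp_pos: [0.5178, 0.4104, 0.3879]
orientation: [179.7, -0.6, 58.3]
force: [0.3, 0.1, 0.1]
finger_gap: 0.622
finger_force: 0.0
12.1667 tcp [0.5178 0.4104 0.3879] [179.71  -0.62  58.31] F [0.3 0.1 0.1] gap 0.622 0.0
spanner_red 0.61 794 c 319.9 205.0 box 302 338 179 221
[(0.65, [0.6077, 0.2752, 0.0186, 0.1175])]
```

View pics/w9c.png

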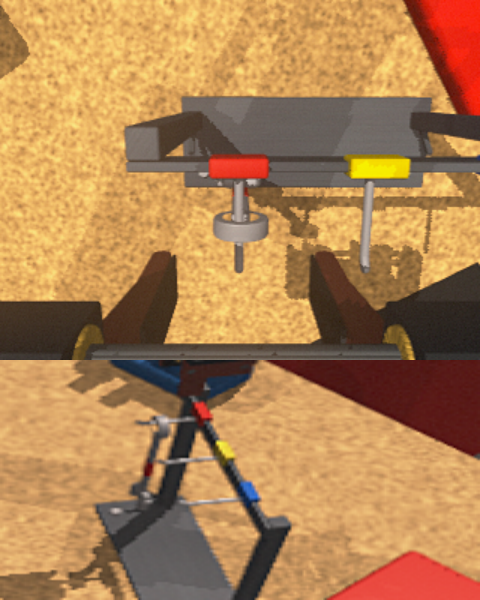

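```bash
python3 -m pendant '[[[0,0,0,0,0,7.04,0.7],[0,0,0,0,0,7.04,0.7],[0,0,0,0,0,7.04,0.7],[0,0,0,0,0,7.04,0.7],[0,0,0,0,0,7.04,0.7],[0,0,0,0,0,7.04,0.7],[0,0,0,0,0,7.04,0.7],[0,0,0,0,0,7.04,0.7],[0,0,0,0,0,0,0.7]]]'
python3 -m pendant '[[[-0.0037,0.0358,0.0104,0,0,0,0.7],[-0.0037,0.0358,0.0104,0,0,0,0.7],[-0.0037,0.0358,0.0104,0,0,0,0.7],[-0.0037,0.0358,0.0104,0,0,0,0.7],[-0.0037,0.0358,0.0104,0,0,0,0.7],[-0.0037,0.0358,0.0104,0,0,0,0.7],[-0.0037,0.0358,0.0104,0,0,0,0.7],[-0.0037,0.0358,0.0104,0,0,0,0.7],[-0.0037,0.0358,0.0104,0,0,0,0.7],[-0.0037,0.0358,0.0104,0,0,0,0.7],[-0.0037,0.0358,0.0104,0,0,0,0.7],[-0.0037,0.0358,0.0104,0,0,0,0.7],[-0.0037,0.0358,0.0104,0,0,0,0.7],[-0.0037,0.0358,0.0104,0,0,0,0.7],[-0.0037,0.0358,0.0104,0,0,0,0.7],[-0.0037,0.0358,0.0104,0,0,0,0.7],[-0.0037,0.0358,0.0104,0,0,0,0.7],[-0.0037,0.0358,0.0104,0,0,0,0.7],[0,0,0,0,0,0,0.7],[0,0,0,0,0,0,0.7]]]'
cat >> h.py <<'E'
def axis(thing,cam_,z=.009):
    """outline -> ring/jaw ends on the plane z, both ends of the long axis"""
    r=finder.outline_of(thing,cam_);ci=camera_info(cam_)
    for d in r[:2]:
        m=d['region'];ys,xs=np.nonzero(m)
        P=np.array([plane(ci,(x,y),z)[:2] for x,y in zip(xs[::3],ys[::3])]);c=P.mean(0);v=np.linalg.svd(P-c,full_matrices=False)[2][0];v*=np.sign(v[0]);t=(P-c)@v
        print(thing,cam_,round(d['confidence'],2),'c',c.round(4),'near end',(c+v*t.min()).round(4),'far',(c+v*t.max()).round(4),'yaw',np.degrees(np.arctan2(v[1],v[0])).round(1),'len',np.ptp(t).round(3))
E
python3 - <<'E'
from h import *
ci,im=look('w10');axis('spanner_yellow','wrist')
r=ring(im,ci,guess=(.472,-.237));print(r)
E
```

```text
t: 13.12
tcp_pos: [0.5149, 0.4083, 0.3779]
orientation: [179.9, 0.2, 1.7]
force: [0.3, 0.2, -0.8]
finger_gap: 0.699
finger_force: 0.0
t: 14.78
tcp_pos: [0.4701, -0.2385, 0.1911]
orientation: [-179.9, 0.1, 2.0]
force: [-0.7, 1.3, -0.1]
finger_gap: 0.7
finger_force: 0.0
14.7833 tcp [ 0.4701 -0.2385  0.1911] [-1.7989e+02  1.3000e-01  1.9700e+00] F [-0.7  1.3 -0.1] gap 0.7 0.0
spanner_yellow wrist 0.58 c [ 0.5787 -0.2287] near end [ 0.4512 -0.2336] far [ 0.6587 -0.2256] yaw 2.2 len 0.208
([(array([319.5, 185.5,  15.5], dtype=float32), array([ 0.4695, -0.2339,  0.009 ]))], np.float64(15.850863518359485))
```

```bash
python3 -m pendant '[[[0,-0.0046,0.028,0,0,0,0.7],[0,0,0.028,0,0,0,0.7],[0,0,0.028,0,0,0,0.7],[0,0,0.027,0,0,0,0.7],[0,0,0,0,0,0,0.7],[0,0,0,0,0,0,0.7]]]'
python3 - <<'E'
from h import *
ci,im=look('w11')
r=ring(im,ci,guess=(.4695,-.2339));print(r)
a=load('w10')
for c,X in r[0]: print(tri((a,(319.5,185.5)),(ci,c[:2])))
E
```

```text
t: 15.38
tcp_pos: [0.4703, -0.2308, 0.081]
orientation: [-179.9, 0.1, 2.1]
force: [-0.2, 0.3, -0.7]
finger_gap: 0.696
finger_force: 0.0
15.3833 tcp [ 0.4703 -0.2308  0.081 ] [-1.7987e+02  1.5000e-01  2.1400e+00] F [-0.2  0.3 -0.7] gap 0.696 0.0
([(array([329.5, 216.5,  22.9], dtype=float32), array([ 0.4693, -0.2352,  0.009 ])), (array([327.5, 208.5,  17.2], dtype=float32), array([ 0.4759, -0.2333,  0.009 ]))], np.float64(23.200993116450146))
[ 0.47085845 -0.23445837  0.01429098]
[ 0.45481715 -0.23456815 -0.05801995]
```

```bash
python3 -m pendant '[[[0,0.0035,0.02,0,0,0,0.7],[0,0,0.02,0,0,0,0.7],[0,0,0.014,0,0,0,0.7],[0,0,0,0,0,0,0.7],[0,0,0,0,0,0,0.2],[0,0,0,0,0,0,0.2],[0,0,0,0,0,0,0.2],[0,0,0,0,0,0,0.2],[0,0,0,0,0,0,0.2],[0,0,0,0,0,0,0.2],[0,0,0,0,0,0,0.2],[0,0,0,0,0,0,0.2]]]' 40
python3 -m pendant '[[[0,0,-0.01,0,0,0,0.2],[0,0,-0.02,0,0,0,0.2],[0,0,-0.04,0,0,0,0.2],[0,0,-0.04,0,0,0,0.2],[0,0,-0.04,0,0,0,0.2],[0,0,-0.04,0,0,0,0.2],[0,0,-0.04,0,0,0,0.2],[0,0,-0.04,0,0,0,0.2],[0,0,-0.02,0,0,0,0.2],[0,0,0,0,0,0,0.2],[0,0,0,0,0,0,0.2],[0,0,0,0,0,0,0.2]]]'
python3 - <<'E'
from h import *
ci,im=look('w12',['spanner_yellow'])
E
```

```text
t: 16.43
tcp_pos: [0.472, -0.2368, 0.0287]
orientation: [179.9, -0.1, 2.0]
force: [-0.1, 0.6, 7.9]
finger_gap: 0.415
finger_force: 40.0
t: 17.43
tcp_pos: [0.4698, -0.2356, 0.3158]
orientation: [-179.9, 0.2, 2.0]
force: [-0.7, -0.0, -2.5]
finger_gap: 0.405
finger_force: 40.0
17.4333 tcp [ 0.4698 -0.2356  0.3158] [-1.7989e+02  1.7000e-01  1.9800e+00] F [-0.7 -0.  -2.5] gap 0.405 40.0
spanner_yellow 0.89 3864 c 321.4 208.8 box 292 350 120 282
spanner_yellow 0.46 17245 c 432.5 161.3 box 378 492 79 247
```

```bash
python3 -m pendant '[[[0,0,0,0,0,0,0.2],[0,0,0,0,0,0,0.2],[0,0,0,0,0,0,0.2],[0,0,0,0,0,0,0.2],[0,0,0,0,0,0,0.2],[0,0,0,0,0,0,0.2],[0,0,0,0,0,0,0.2],[0,0,0,0,0,0,0.2],[0,0,0,0,0,0,0.2],[0,0,0,0,0,0,0.2],[0,0,0,0,0,0,0.2],[0,0,0,0,0,0,0.2],[0,0,0,0,0,0,0.2],[0,0,0,0,0,0,0.2]]]' 8
python3 - <<'E'
from h import *
ci,im=look('w13',['spanner_yellow'])
E
```

```text
t: 18.7
tcp_pos: [0.4712, -0.2364, 0.3175]
orientation: [-180.0, -0.0, 2.0]
force: [0.6, -0.3, -1.6]
finger_gap: 0.418
finger_force: 8.0
18.7 tcp [ 0.4712 -0.2364  0.3175] [-1.80e+02 -1.00e-02  1.98e+00] F [ 0.6 -0.3 -1.6] gap 0.418 8.0
spanner_yellow 0.68 2825 c 321.5 236.7 box 292 350 177 277
```

```bash
python3 -m pendant '[[[0,0,0,0,0,0,0.2],[0,0,0,0,0,0,0.2],[0,0,0,0,0,-7.04,0.2],[0,0,0,0,0,-7.04,0.2],[0,0,0,0,0,-7.04,0.2],[0,0,0,0,0,-7.04,0.2],[0,0,0,0,0,-7.04,0.2],[0,0,0,0,0,-7.04,0.2],[0,0,0,0,0,-7.04,0.2],[0,0,0,0,0,-7.04,0.2],[0,0,0,0,0,0,0.2]]]' 40
python3 -m pendant '[[[0.0321,-0.0147,0.001,0,0,0,0.2],[0.0321,-0.0147,0.001,0,0,0,0.2],[0.0321,-0.0147,0.001,0,0,0,0.2],[0.0321,-0.0147,0.001,0,0,0,0.2],[0.0321,-0.0147,0.001,0,0,0,0.2],[0.0321,-0.0147,0.001,0,0,0,0.2],[0.0321,-0.0147,0.001,0,0,0,0.2],[0.0321,-0.0147,0.001,0,0,0,0.2],[0.0321,-0.0147,0.001,0,0,0,0.2],[0.0321,-0.0147,0.001,0,0,0,0.2],[0.0321,-0.0147,0.001,0,0,0,0.2],[0.0321,-0.0147,0.002,0,0,0,0.2],[0.0321,-0.0147,0.002,0,0,0,0.2],[0.0321,-0.0147,0.002,0,0,0,0.2],[0.0321,-0.0147,0.002,0,0,0,0.2],[0,0,0,0,0,0,0.2],[0,0,0,0,0,0,0.2],[0,0,0,0,0,0,0.2]]]'
python3 - <<'E'
from h import *
ci,im=look('w14',['spanner_yellow','spanner_red'])
print(proj(ci,[[.5645,.344,.2836],[.5836,.3666,.275],[.602,.396,.275],[.5836,.3666,.266]]).round(1));move([.5836,.3666,.297])
cv2.imwrite('pics/w14c.png',cv2.resize(im[0:300,150:470,::-1],None,fx=1.9,fy=1.9))
E
```

```text
t: 19.72
tcp_pos: [0.4712, -0.2364, 0.3174]
orientation: [-180.0, -0.0, 58.6]
force: [0.9, 0.7, -2.4]
finger_gap: 0.407
finger_force: 40.0
t: 21.22
tcp_pos: [0.5363, 0.2888, 0.2982]
orientation: [-180.0, 0.1, 58.2]
force: [-1.1, -1.0, -1.5]
finger_gap: 0.405
finger_force: 40.0
21.2167 tcp [0.5363 0.2888 0.2982] [-1.800e+02  7.000e-02  5.822e+01] F [-1.1 -1.  -1.5] gap 0.405 40.0
spanner_yellow 0.56 2583 c 321.7 239.7 box 294 351 187 276
[[315.7 144.4]
 [323.7  88.9]
 [324.2  16.8]
 [323.6  90.6]]
tool shift [ 0.0919 -0.0016  0.0015] yaw turn(tool z) None
```

View pics/w14c.png

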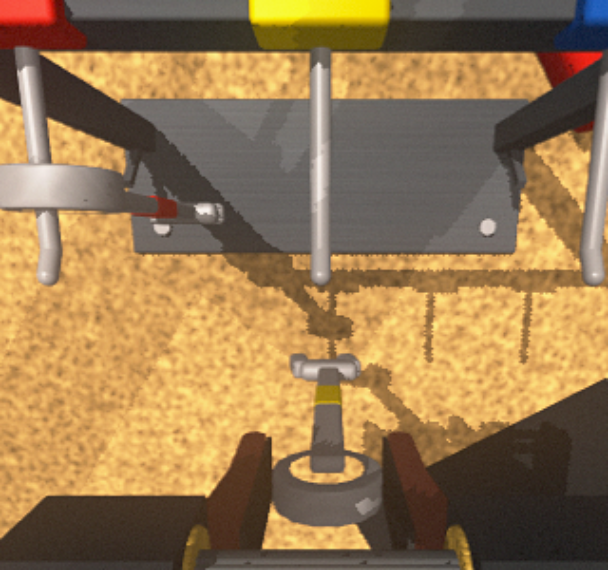

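```bash
python3 -m pendant '[[[0.012,-0.0023,0.001,0,0,0,0.2],[0.012,0,0,0,0,0,0.2],[0.012,0,0,0,0,0,0.2],[0.008,0,0,0,0,0,0.2],[0.008,0,0,0,0,0,0.2],[0.008,0,0,0,0,0,0.2],[0,0,0,0,0,0,0.2]]]';python3 -m pendant '[[[0.008,0,0,0,0,0,0.2],[0.008,0,0,0,0,0,0.2],[0.008,0,0,0,0,0,0.2],[0.007,0,0,0,0,0,0.2],[0,0,0,0,0,0,0.2],[0,0,0,0,0,0,0.2]]]'
python3 - <<'E'
from h import *
ci,im=look('w15')
cv2.imwrite('pics/w15c.png',cv2.resize(im[80:300,220:440,::-1],None,fx=2.2,fy=2.2))
E
```

```text
t: 21.95
tcp_pos: [0.567, 0.3429, 0.2971]
orientation: [-180.0, -0.0, 58.3]
force: [-0.6, 0.0, -3.1]
finger_gap: 0.399
finger_force: 40.0
t: 22.45
tcp_pos: [0.5826, 0.3682, 0.2973]
orientation: [-180.0, 0.0, 58.3]
force: [0.7, -0.3, -2.4]
finger_gap: 0.405
finger_force: 40.0
22.45 tcp [0.5826 0.3682 0.2973] [-179.99    0.     58.33] F [ 0.7 -0.3 -2.4] gap 0.405 40.0
```

View pics/w15c.png

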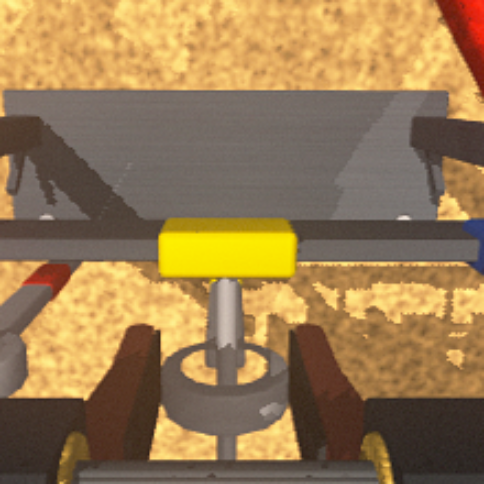

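```bash
python3 -m pendant '[[[0,0,0.004,0,0,0,0.2],[0,0,0.004,0,0,0,0.2],[0,0,0.003,0,0,0,0.2],[0,0,0,0,0,0,0.2]]]';python3 -m pendant '[[[0,0,0,0,0,0,0.2],[0,0,0,0,0,0,0.2],[0,0,0,0,0,0,0.2]]]' 5;  python3 -m pendant '[[[0,0,0,0,0,0,0.45],[0,0,0,0,0,0,0.5],[0,0,0,0,0,0,0.55],[0,0,0,0,0,0,0.58],[0,0,0,0,0,0,0.58],[0,0,0,0,0,0,0.58],[0,0,0,0,0,0,0.58]]]'; python3 -m pendant '[[[0,0,-0.005,0,0,0,0.58],[0,0,-0.01,0,0,0,0.58],[0,0,-0.02,0,0,0,0.58],[0,0,-0.03,0,0,0,0.58],[0,0,-0.03,0,0,0,0.58],[0,0,0,0,0,0,0.58]]]'
python3 - <<'E'
from h import *
ci,im=look('w16',['spanner_yellow','spanner_red'])
snapshot('top');axis('spanner_blue','top');axis('scraper','top')
snapshot('scene')
for n in('spanner_red','spanner_yellow','spanner_blue'):
    r=finder.outline_of(n,'scene');print(n,[(d['confidence'],[round(a*b) for a,b in zip(d['extent'],(640,400,640,400))]) for d in r[:2]])
move([.472,-.062,.2],-5)
E
```

```text
t: 22.83
tcp_pos: [0.5821, 0.3673, 0.2866]
orientation: [-180.0, 0.0, 58.3]
force: [-1.4, -0.8, 1.4]
finger_gap: 0.405
finger_force: 40.0
t: 23.08
tcp_pos: [0.5823, 0.3675, 0.2867]
orientation: [180.0, 0.0, 58.3]
force: [-0.8, -1.3, 1.4]
finger_gap: 0.421
finger_force: 5.0
t: 23.67
tcp_pos: [0.5825, 0.3678, 0.2865]
orientation: [-180.0, -0.0, 58.3]
force: [0.3, -0.0, -0.6]
finger_gap: 0.575
finger_force: 0.0
t: 24.17
tcp_pos: [0.5848, 0.369, 0.39]
orientation: [179.6, -0.6, 58.3]
force: [0.3, 0.0, 1.3]
finger_gap: 0.582
finger_force: 0.0
24.1667 tcp [0.5848 0.369  0.39  ] [179.64  -0.6   58.31] F [0.3 0.  1.3] gap 0.582 0.0
spanner_yellow 0.61 557 c 319.8 210.8 box 302 337 180 222
spanner_yellow 0.59 1118 c 249.2 199.7 box 220 281 175 220
spanner_red 0.85 1047 c 248.7 200.2 box 220 280 175 220
spanner_blue top 0.72 c [ 0.5921 -0.0758] near end [ 0.4874 -0.0657] far [ 0.6743 -0.0837] yaw -5.5 len 0.188
spanner_blue top 0.68 c [ 0.7805 -0.1252] near end [ 0.7396 -0.1139] far [ 0.822  -0.1366] yaw -15.5 len 0.085
scraper top 0.68 c [0.5961 0.0023] near end [0.4917 0.0092] far [ 0.6791 -0.0031] yaw -3.8 len 0.188
spanner_red [(0.64, [390, 109, 10, 41])]
spanner_yellow [(0.53, [397, 130, 8, 48])]
spanner_blue [(0.77, [295, 241, 51, 51])]
tool shift [-0.4232  0.1322  0.181 ] yaw turn(tool z) 63.3
```

```bash
python3 -m pendant '[[[0,0,0,0,0,7.09,0.58],[0,0,0,0,0,7.09,0.58],[0,0,0,0,0,7.09,0.58],[0,0,0,0,0,7.09,0.58],[0,0,0,0,0,7.09,0.58],[0,0,0,0,0,7.09,0.58],[0,0,0,0,0,7.09,0.58],[0,0,0,0,0,7.09,0.58],[0,0,0,0,0,7.09,0.58],[0,0,0,0,0,0,0.58]]]'
python3 -m pendant '[[[-0.0054,0.0338,0.0138,0,0,0,0.7],[-0.0054,0.0338,0.0138,0,0,0,0.7],[-0.0054,0.0338,0.0138,0,0,0,0.7],[-0.0054,0.0338,0.0138,0,0,0,0.7],[-0.0054,0.0338,0.0138,0,0,0,0.7],[-0.0054,0.0338,0.0138,0,0,0,0.7],[-0.0054,0.0338,0.0138,0,0,0,0.7],[-0.0054,0.0338,0.0138,0,0,0,0.7],[-0.0054,0.0338,0.0138,0,0,0,0.7],[-0.0054,0.0338,0.0138,0,0,0,0.7],[-0.0054,0.0338,0.0138,0,0,0,0.7],[-0.0054,0.0338,0.0138,0,0,0,0.7],[-0.0054,0.0338,0.0138,0,0,0,0.7],[0,0,0,0,0,0,0.7],[0,0,0,0,0,0,0.7]]]'
python3 - <<'E'
from h import *
ci,im=look('w17');axis('spanner_blue','wrist');axis('scraper','wrist',.01)
r=ring(im,ci,guess=(.471,-.063));print(r)
E
```

```text
t: 25.5
tcp_pos: [0.5823, 0.3677, 0.3811]
orientation: [180.0, 0.0, -5.8]
force: [-0.3, 1.1, -0.0]
finger_gap: 0.577
finger_force: 0.0
t: 26.75
tcp_pos: [0.4695, -0.0641, 0.2014]
orientation: [-180.0, 0.1, -5.5]
force: [0.4, 1.3, 0.2]
finger_gap: 0.703
finger_force: 0.0
26.75 tcp [ 0.4695 -0.0641  0.2014] [-1.7997e+02  1.1000e-01 -5.5400e+00] F [0.4 1.3 0.2] gap 0.703 0.0
spanner_blue wrist 0.77 c [ 0.5758 -0.0693] near end [ 0.4504 -0.0566] far [ 0.6626 -0.078 ] yaw -5.8 len 0.213
spanner_blue wrist 0.47 c [ 0.4802 -0.3779] near end [ 0.3388 -0.4006] far [ 0.6028 -0.3581] yaw 9.1 len 0.267
scraper wrist 0.84 c [0.5959 0.0079] near end [0.4877 0.0167] far [0.6702 0.0019] yaw -4.6 len 0.183
([(array([320.5, 184.5,  15.2], dtype=float32), array([ 0.4681, -0.0608,  0.009 ]))], np.float64(15.353377486517092))
```

```bash
python3 -m pendant '[[[-0.001,-0.003,0.03,0,0,0,0.7],[0,0,0.03,0,0,0,0.7],[0,0,0.03,0,0,0,0.7],[0,0,0.03,0,0,0,0.7],[0,0,0,0,0,0,0.7],[0,0,0,0,0,0,0.7]]]'
python3 - <<'E'
from h import *
ci,im=look('w18')
r=ring(im,ci,guess=(.4685,-.060));print(r)
a=load('w17')
for c,X in r[0]: print(tri((a,(320.5,184.5)),(ci,c[:2])))
E
```

```text
t: 27.4
tcp_pos: [0.4692, -0.0584, 0.0816]
orientation: [-180.0, 0.2, -5.4]
force: [0.1, -0.4, 0.3]
finger_gap: 0.697
finger_force: 0.0
27.4 tcp [ 0.4692 -0.0584  0.0816] [-1.7996e+02  1.6000e-01 -5.3600e+00] F [ 0.1 -0.4  0.3] gap 0.697 0.0
([(array([326.5, 215.5,  23.9], dtype=float32), array([ 0.4681, -0.0606,  0.009 ])), (array([319.5, 211.5,  25.2], dtype=float32), array([ 0.472 , -0.0553,  0.009 ])), (array([334.5, 213.5,  15.2], dtype=float32), array([ 0.4692, -0.0671,  0.009 ]))], np.float64(23.09813616137078))
[ 0.46800855 -0.06066789  0.0085528 ]
[ 0.46179352 -0.05704953 -0.02175756]
[ 0.47144741 -0.06398843  0.01913306]
```

Ring (0.468, -0.0606, 0.0086): right height. Grasp, lift, swing.

```bash
python3 -m pendant '[[[-0.001,0.0018,0.02,0,0,0,0.7],[0,0,0.02,0,0,0,0.7],[0,0,0.0145,0,0,0,0.7],[0,0,0,0,0,0,0.7],[0,0,0,0,0,0,0.2],[0,0,0,0,0,0,0.2],[0,0,0,0,0,0,0.2],[0,0,0,0,0,0,0.2],[0,0,0,0,0,0,0.2],[0,0,0,0,0,0,0.2],[0,0,0,0,0,0,0.2],[0,0,0,0,0,0,0.2]]]' 40
python3 -m pendant '[[[0,0,-0.01,0,0,0,0.2],[0,0,-0.02,0,0,0,0.2],[0,0,-0.04,0,0,0,0.2],[0,0,-0.04,0,0,0,0.2],[0,0,-0.04,0,0,0,0.2],[0,0,-0.04,0,0,0,0.2],[0,0,-0.04,0,0,0,0.2],[0,0,-0.04,0,0,0,0.2],[0,0,-0.02,0,0,0,0.2],[0,0,0,0,0,0,0.2],[0,0,0,0,0,0,0.2],[0,0,0,0,0,0,0.2]]]'
python3 -m pendant '[[[0,0,0,0,0,0,0.2],[0,0,0,0,0,0,0.2],[0,0,0,0,0,0,0.2],[0,0,0,0,0,0,0.2],[0,0,0,0,0,0,0.2],[0,0,0,0,0,0,0.2],[0,0,0,0,0,0,0.2],[0,0,0,0,0,0,0.2],[0,0,0,0,0,0,0.2],[0,0,0,0,0,0,0.2],[0,0,0,0,0,0,0.2],[0,0,0,0,0,0,0.2],[0,0,0,0,0,0,0.2],[0,0,0,0,0,0,0.2]]]' 8
python3 - <<'E'
from h import *
ci,im=look('w19',['spanner_blue'])
move([.604,.247,.299],58.3)
E
```

```text
t: 28.45
tcp_pos: [0.4695, -0.0617, 0.0288]
orientation: [180.0, -0.1, -5.5]
force: [-0.1, 1.2, 9.4]
finger_gap: 0.417
finger_force: 40.0
t: 29.45
tcp_pos: [0.467, -0.0611, 0.316]
orientation: [-180.0, 0.2, -5.5]
force: [0.6, 0.3, -3.3]
finger_gap: 0.417
finger_force: 40.0
t: 30.62
tcp_pos: [0.4685, -0.0615, 0.3175]
orientation: [-180.0, 0.0, -5.5]
force: [0.1, 0.2, -2.4]
finger_gap: 0.43
finger_force: 8.0
30.6167 tcp [ 0.4685 -0.0615  0.3175] [-1.7999e+02  1.0000e-02 -5.5100e+00] F [ 0.1  0.2 -2.4] gap 0.43 8.0
spanner_blue 0.69 3019 c 321.4 232.7 box 292 351 170 275
tool shift [ 0.1052 -0.3201  0.0187] yaw turn(tool z) -63.81
```

```bash
python3 -m pendant '[[[0,0,0,0,0,0,0.2],[0,0,0,0,0,0,0.2],[0,0,0,0,0,-7.09,0.2],[0,0,0,0,0,-7.09,0.2],[0,0,0,0,0,-7.09,0.2],[0,0,0,0,0,-7.09,0.2],[0,0,0,0,0,-7.09,0.2],[0,0,0,0,0,-7.09,0.2],[0,0,0,0,0,-7.09,0.2],[0,0,0,0,0,-7.09,0.2],[0,0,0,0,0,-7.09,0.2],[0,0,0,0,0,0,0.2]]]' 40
python3 -m pendant '[[[0.0279,-0.004,0.0016,0,0,0,0.2],[0.0279,-0.004,0.0016,0,0,0,0.2],[0.0279,-0.004,0.0016,0,0,0,0.2],[0.0279,-0.004,0.0016,0,0,0,0.2],[0.0279,-0.004,0.0016,0,0,0,0.2],[0.0279,-0.004,0.0016,0,0,0,0.2],[0.0279,-0.004,0.0016,0,0,0,0.2],[0.0279,-0.004,0.0016,0,0,0,0.2],[0.0279,-0.004,0.0016,0,0,0,0.2],[0.0279,-0.004,0.0016,0,0,0,0.2],[0.0279,-0.004,0.0016,0,0,0,0.2],[0.0279,-0.004,0.0016,0,0,0,0.2],[0,0,0,0,0,0,0.2],[0,0,0,0,0,0,0.2],[0,0,0,0,0,0,0.2]]]'
python3 - <<'E'
from h import *
ci,im=look('w20',['spanner_blue'])
move([.6505,.3258,.297])
cv2.imwrite('pics/w20c.png',cv2.resize(im[0:300,150:470,::-1],None,fx=1.9,fy=1.9))
E
```

```text
t: 31.72
tcp_pos: [0.4685, -0.0615, 0.3176]
orientation: [-180.0, -0.0, 58.6]
force: [-0.5, 0.3, -2.7]
finger_gap: 0.414
finger_force: 40.0
t: 32.97
tcp_pos: [0.6032, 0.2482, 0.298]
orientation: [-180.0, 0.1, 58.2]
force: [-0.6, -0.1, -2.7]
finger_gap: 0.413
finger_force: 40.0
32.9667 tcp [0.6032 0.2482 0.298 ] [-1.7997e+02  8.0000e-02  5.8200e+01] F [-0.6 -0.1 -2.7] gap 0.413 40.0
spanner_blue 0.92 2672 c 321.4 236.5 box 293 350 181 274
tool shift [ 0.0916 -0.001   0.0012] yaw turn(tool z) None
```

View pics/w20c.png

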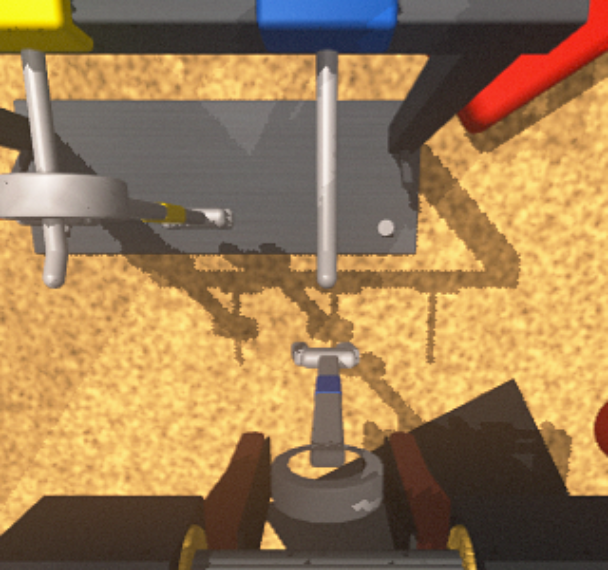

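```bash
python3 -m pendant '[[[0.012,-0.0005,0.001,0,0,0,0.2],[0.012,0,0,0,0,0,0.2],[0.012,0,0,0,0,0,0.2],[0.008,0,0,0,0,0,0.2],[0.008,0,0,0,0,0,0.2],[0.008,0,0,0,0,0,0.2],[0,0,0,0,0,0,0.2]]]';python3 -m pendant '[[[0.008,0,0,0,0,0,0.2],[0.008,0,0,0,0,0,0.2],[0.008,0,0,0,0,0,0.2],[0.007,0,0,0,0,0,0.2],[0,0,0,0,0,0,0.2],[0,0,0,0,0,0,0.2]]]'
python3 -m pendant '[[[0,0,0.004,0,0,0,0.2],[0,0,0.004,0,0,0,0.2],[0,0,0.003,0,0,0,0.2],[0,0,0,0,0,0,0.2],[0,0,0,0,0,0,0.2]]]'
python3 - <<'E'
from h import *
look('w21',['spanner_blue'])
E
```

```text
t: 33.65
tcp_pos: [0.6355, 0.3015, 0.297]
orientation: [-180.0, -0.0, 58.4]
force: [-0.1, -0.4, -2.8]
finger_gap: 0.414
finger_force: 40.0
t: 34.15
tcp_pos: [0.6511, 0.3267, 0.2972]
orientation: [-180.0, 0.0, 58.3]
force: [0.2, -0.1, -1.7]
finger_gap: 0.416
finger_force: 40.0
t: 34.57
tcp_pos: [0.6507, 0.3259, 0.2871]
orientation: [180.0, -0.0, 58.3]
force: [-2.5, -0.9, 2.7]
finger_gap: 0.415
finger_force: 40.0
34.5667 tcp [0.6507 0.3259 0.2871] [179.99  -0.    58.29] F [-2.5 -0.9  2.7] gap 0.415 40.0
spanner_blue 0.98 1990 c 321.2 245.9 box 292 351 174 275
spanner_blue 0.37 32071 c 231.7 171.3 box 0 451 120 288
```

Weight has passed onto the hook (Fz −1.7 → +2.7). Release, rise, and go over the scraper.

```bash
python3 -m pendant '[[[0,0,0,0,0,0,0.2],[0,0,0,0,0,0,0.2],[0,0,0,0,0,0,0.2]]]' 5;  python3 -m pendant '[[[0,0,0,0,0,0,0.45],[0,0,0,0,0,0,0.5],[0,0,0,0,0,0,0.55],[0,0,0,0,0,0,0.58],[0,0,0,0,0,0,0.58],[0,0,0,0,0,0,0.58],[0,0,0,0,0,0,0.58]]]'; python3 -m pendant '[[[0,0,-0.005,0,0,0,0.58],[0,0,-0.01,0,0,0,0.58],[0,0,-0.02,0,0,0,0.58],[0,0,-0.03,0,0,0,0.58],[0,0,-0.03,0,0,0,0.58],[0,0,0,0,0,0,0.58],[0,0,0,0,0,0,0.58]]]'
python3 - <<'E'
from h import *
look('w22',['spanner_blue','spanner_yellow'])
snapshot('top');axis('scraper','top');snapshot('scene')
for n in('spanner_red','spanner_yellow','spanner_blue','scraper'):
    r=finder.outline_of(n,'scene');print(n,[(round(d['confidence'],2),[round(a*b) for a,b in zip(d['extent'],(640,400,640,400))]) for d in r[:2]])
E
```

```text
t: 34.92
tcp_pos: [0.6511, 0.326, 0.2867]
orientation: [180.0, -0.0, 58.3]
force: [-2.0, -1.8, 5.2]
finger_gap: 0.431
finger_force: 5.0
t: 35.5
tcp_pos: [0.651, 0.3264, 0.2863]
orientation: [-180.0, -0.0, 58.3]
force: [0.1, -0.5, 0.3]
finger_gap: 0.579
finger_force: 0.0
t: 36.08
tcp_pos: [0.6521, 0.3268, 0.3853]
orientation: [179.8, -0.3, 58.3]
force: [0.2, -0.7, -0.6]
finger_gap: 0.58
finger_force: 0.0
36.0833 tcp [0.6521 0.3268 0.3853] [179.78  -0.3   58.31] F [ 0.2 -0.7 -0.6] gap 0.58 0.0
spanner_blue 0.86 784 c 320.3 206.8 box 301 340 179 221
spanner_yellow 0.56 1295 c 249.1 201.0 box 218 283 174 223
spanner_yellow 0.17 722 c 455.6 251.4 box 436 482 240 260
scraper top 0.59 c [0.5963 0.0027] near end [0.4919 0.0112] far [ 0.6788 -0.0041] yaw -4.6 len 0.188
spanner_red [(0.51, [389, 111, 12, 50]), (0.17, [399, 130, 9, 53])]
spanner_yellow [(0.44, [398, 130, 9, 53])]
spanner_blue [(0.72, [386, 148, 47, 39])]
scraper [(0.61, [314, 228, 47, 45])]
```

```bash
python3 -m pendant '[[[0,0,0,0,0,6.99,0.58],[0,0,0,0,0,6.99,0.58],[0,0,0,0,0,6.99,0.58],[0,0,0,0,0,6.99,0.58],[0,0,0,0,0,6.99,0.58],[0,0,0,0,0,6.99,0.58],[0,0,0,0,0,6.99,0.58],[0,0,0,0,0,6.99,0.58],[0,0,0,0,0,6.99,0.58],[0,0,0,0,0,0,0.58]]]'
python3 -m pendant '[[[-0.0063,0.0323,0,0,0,0,0.6],[-0.0063,0.0323,0,0,0,0,0.6],[-0.0063,0.0323,0,0,0,0,0.6],[-0.0063,0.0323,0.0258,0,0,0,0.6],[-0.0063,0.0323,0.0258,0,0,0,0.6],[-0.0063,0.0323,0.0258,0,0,0,0.6],[-0.0063,0.0323,0.0258,0,0,0,0.6],[-0.0063,0.0323,0.0258,0,0,0,0.6],[-0.0063,0.0323,0.0258,0,0,0,0.6],[-0.0063,0.0323,0.0258,0,0,0,0.6],[0,0,0,0,0,0,0.6],[0,0,0,0,0,0,0.6],[0,0,0,0,0,0,0.6]]]'
python3 - <<'E'
from h import *
ci,im=look('w23');axis('scraper','wrist',.013)
r=finder.outline_of('tray','wrist')
m=cv2.inRange(cv2.cvtColor(im,cv2.COLOR_RGB2HSV),(5,150,60),(20,255,255));m[:,:200]=0;m[:,460:]=0;m[260:]=0
n,l,st,ce=cv2.connectedComponentsWithStats(m);i=1+st[1:,4].argmax();print(st[i],ce[i])
ys,xs=np.nonzero(l==i);P=np.array([plane(ci,(x,y),.018)[:2] for x,y in zip(xs,ys)]);c=P.mean(0);v=np.linalg.svd(P-c,full_matrices=False)[2][0];v*=np.sign(v[0]);t=(P-c)@v;print(c,np.degrees(np.arctan2(v[1],v[0])),t.min(),t.max(),np.ptp((P-c)@[-v[1],v[0]]))
E
```

```text
t: 37.42
tcp_pos: [0.6509, 0.3262, 0.3812]
orientation: [180.0, 0.0, -4.9]
force: [0.8, 0.4, -0.7]
finger_gap: 0.579
finger_force: 0.0
t: 38.5
tcp_pos: [0.5632, 0.0104, 0.202]
orientation: [-180.0, -0.1, -4.5]
force: [-0.2, 0.2, 0.4]
finger_gap: 0.601
finger_force: 0.0
38.5 tcp [0.5632 0.0104 0.202 ] [-1.7996e+02 -6.0000e-02 -4.5400e+00] F [-0.2  0.2  0.4] gap 0.601 0.0
scraper wrist 0.9 c [0.601  0.0056] near end [0.4867 0.0136] far [6.773e-01 3.000e-04] yaw -4.0 len 0.191
scraper wrist 0.21 c [0.6451 0.3611] near end [0.6185 0.3686] far [0.6717 0.3536] yaw -15.7 len 0.055
[315 155  24  90 773] [327.30918499 196.61190168]
[0.54799681 0.00660986] -4.419864344327278 -0.0601310390559804 0.05010092887809338 0.028244938902499604
```

```bash
python3 -m pendant '[[[0,0.0046,0.034,0,0,0,0.6],[0,0,0.034,0,0,0,0.6],[0,0,0.034,0,0,0,0.6],[0,0,0,0,0,0,0.6],[0,0,0,0,0,0,0.6]]]'
python3 - <<'E'
from h import *
ci,im=look('w24');a=load('w23')
r=finder.outline_of('scraper','wrist');print([d['extent']*np.array([640,400,640,400]) for d in r[:1]])
m=cv2.inRange(cv2.cvtColor(im,cv2.COLOR_RGB2HSV),(5,150,60),(20,255,255));m[:,:200]=0;m[:,460:]=0;m[275:]=0
n,l,st,ce=cv2.connectedComponentsWithStats(m);i=1+st[1:,4].argmax();print(st[i],ce[i])
# forward handle edge (top row) in both views
x,y,w,h,_=st[i]
row=np.nonzero(l[y+2]==i)[0];print(tri((a,(327,155)),(ci,(row.mean(),y))))
E
```

```text
t: 39.07
tcp_pos: [0.5614, 0.0066, 0.0989]
orientation: [-180.0, 0.2, -4.5]
force: [-0.7, 0.5, 0.0]
finger_gap: 0.596
finger_force: 0.0
39.0667 tcp [0.5614 0.0066 0.0989] [-1.7998e+02  1.7000e-01 -4.5100e+00] F [-0.7  0.5  0. ] gap 0.596 0.0
[array([323.328, 175.36 ,  59.712, 229.52 ])]
[ 307  167   38  108 2462] [323.81600325 208.91470349]
[0.59893616 0.00400493 0.02405777]
```

```bash
python3 -m pendant '[[[0,0,0.025,0,0,0,0.6],[0,0,0.025,0,0,0,0.6],[0,0,0.018,0,0,0,0.6],[0,0,0,0,0,0,0.6],[0,0,0,0,0,0,0.1],[0,0,0,0,0,0,0.1],[0,0,0,0,0,0,0.1],[0,0,0,0,0,0,0.1],[0,0,0,0,0,0,0.1],[0,0,0,0,0,0,0.1],[0,0,0,0,0,0,0.1],[0,0,0,0,0,0,0.1],[0,0,0,0,0,0,0.1]]]' 40
python3 -m pendant '[[[0,0,-0.01,0,0,0,0.1],[0,0,-0.02,0,0,0,0.1],[0,0,-0.03,0,0,0,0.1],[0,0,-0.03,0,0,0,0.1],[0,0,-0.03,0,0,0,0.1],[0,0,0,0,0,0,0.1],[0,0,0,0,0,0,0.1],[0,0,0,0,0,0,0.1]]]'
python3 - <<'E'
from h import *
look('w25',['scraper'])
c=np.array([.478,-.406]);s=snapshot('top');axis('tray','top',.024)
E
```

```text
t: 40.25
tcp_pos: [0.5632, 0.0055, 0.0328]
orientation: [-180.0, -0.1, -4.6]
force: [-0.8, 0.1, 7.5]
finger_gap: 0.295
finger_force: 40.0
t: 40.92
tcp_pos: [0.5614, 0.0057, 0.1513]
orientation: [-180.0, 0.0, -4.6]
force: [-0.0, -0.4, -1.5]
finger_gap: 0.294
finger_force: 40.0
40.9167 tcp [0.5614 0.0057 0.1513] [-1.7999e+02  4.0000e-02 -4.6100e+00] F [-0.  -0.4 -1.5] gap 0.294 40.0
scraper 0.57 15593 c 321.1 157.3 box 279 363 40 350
tray top 0.73 c [ 0.4774 -0.4023] near end [ 0.3535 -0.4109] far [ 0.6047 -0.3935] yaw 4.0 len 0.252
```

```bash
python3 -m pendant '[[[0,0,0,0,0,-4.65,0.1],[0,0,0,0,0,-4.65,0.1],[-0.0116,0.0303,0,0,0,0,0.1],[-0.0116,0.0303,0,0,0,0,0.1],[-0.0116,0.0303,0,0,0,0,0.1],[-0.0116,0.0303,0,0,0,0,0.1],[-0.0116,0.0303,0,0,0,0,0.1],[-0.0116,0.0303,0,0,0,0,0.1],[-0.0116,0.0303,0,0,0,0,0.1],[-0.0116,0.0303,0,0,0,0,0.1],[-0.0116,0.0303,0,0,0,0,0.1],[-0.0116,0.0303,0,0,0,0,0.1],[-0.0116,0.0303,0,0,0,0,0.1],[-0.0116,0.0303,0,0,0,0,0.1],[0,0,0,0,0,0,0.1],[0,0,0,0,0,0,0.1],[0,0,0,0,0,0,0.1]]]'
python3 - <<'E'
from h import *
ci,im=look('w26')
cv2.imwrite('pics/w26c.png',im[:,:,::-1])
# predicted rim/divider points: compartment corners on the rim
c=np.array([.4776,-.404]);a=np.radians(4.7);x=np.array([np.cos(a),np.sin(a)]);y=np.array([-x[1],x[0]])
for u,v,z in((.125,.078,.024),(.125,-.078,.024),(.121,0,.021),(-.05,0,.021),(-.05,.078,.024)): print(u,v,proj(ci,[*(c+u*x+v*y),z])[0].round(1))
E
```

```text
t: 42.53
tcp_pos: [0.4525, -0.3674, 0.1503]
orientation: [-179.9, 0.1, 4.6]
force: [-0.1, 0.2, -1.8]
finger_gap: 0.293
finger_force: 40.0
42.5333 tcp [ 0.4525 -0.3674  0.1503] [-1.7987e+02  7.0000e-02  4.6400e+00] F [-0.1  0.2 -1.8] gap 0.293 40.0
0.125 0.078 [277.3  28.9]
0.125 -0.078 [462.9  28.7]
0.121 0 [369.2  35.2]
-0.05 0 [361.7 223.5]
-0.05 0.078 [284.6 224.4]
```

View pics/w26c.png

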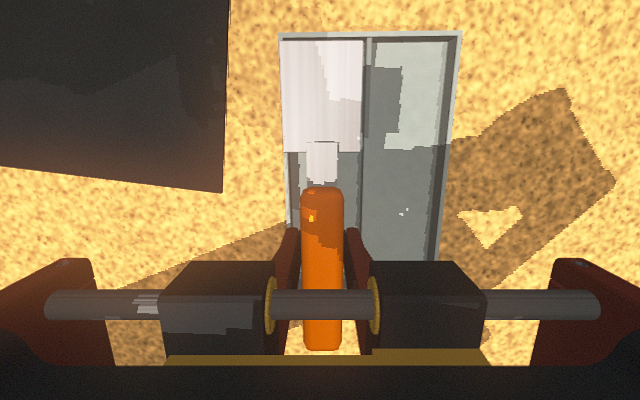

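```bash
python3 -m pendant '[[[-0.002,0.0015,0.02,0,0,0,0.1],[0,0,0.025,0,0,0,0.1],[0,0,0.025,0,0,0,0.1],[0,0,0.02,0,0,0,0.1],[0,0,0.014,0,0,0,0.1],[0,0,0.01,0,0,0,0.1],[0,0,0,0,0,0,0.1],[0,0,0,0,0,0,0.1]]]'
python3 -m pendant '[[[0,0,0.001,0,0,0,0.1],[0,0,0.001,0,0,0,0.1],[0,0,0.001,0,0,0,0.1],[0,0,0,0,0,0,0.1]]]'
```

```text
t: 43.25
tcp_pos: [0.4514, -0.3688, 0.0372]
orientation: [-179.9, 0.0, 4.8]
force: [0.0, 0.3, -1.3]
finger_gap: 0.293
finger_force: 40.0
t: 43.58
tcp_pos: [0.4515, -0.3701, 0.0349]
orientation: [180.0, -0.0, 4.7]
force: [0.1, -0.8, -1.1]
finger_gap: 0.294
finger_force: 40.0
```

```bash
python3 -m pendant '[[[0,0,0.001,0,0,0,0.1],[0,0,0.001,0,0,0,0.1],[0,0,0,0,0,0,0.1],[0,0,0,0,0,0,0.1]]]'
python3 -m pendant '[[[0,0,0,0,0,0,0.32],[0,0,0,0,0,0,0.36],[0,0,0,0,0,0,0.4],[0,0,0,0,0,0,0.4],[0,0,0,0,0,0,0.4],[0,0,0,0,0,0,0.4]]]' 10
python3 -m pendant '[[[0,0,-0.01,0,0,0,0.4],[0,0,-0.02,0,0,0,0.4],[0,0,-0.04,0,0,0,0.4],[0,0,-0.04,0,0,0,0.4],[0,0,-0.04,0,0,0,0.4],[0,0,-0.04,0,0,0,0.4],[0,0,0,0,0,0,0.4],[0,0,0,0,0,0,0.4],[0,0,0,0,0,0,0.4]]]'
python3 - <<'E'
from h import *
ci,im=look('w27',['scraper','tray']);axis('scraper','wrist',.014);axis('tray','wrist',.024)
t=snapshot('top')
for n in('spanner_red','spanner_yellow','spanner_blue','file','scraper'):
    r=finder.find_in(n,'top');print(n,'top',[(round(d['confidence'],2),[round(a*b) for a,b in zip(d['extent'],(640,400,640,400))]) for d in r[:2]])
s=snapshot('scene')
cv2.imwrite('pics/fin.png',np.vstack([np.hstack([cv2.resize(im[0:300,180:500,::-1],(320,300)),cv2.resize(s[60:210,340:500,::-1],(320,300))]),cv2.resize(t[130:320,110:490,::-1],(640,300))]))
E
```

```text
t: 43.92
tcp_pos: [0.4515, -0.3701, 0.0338]
orientation: [180.0, -0.0, 4.7]
force: [-1.8, 2.1, 10.9]
finger_gap: 0.295
finger_force: 40.0
t: 44.42
tcp_pos: [0.4512, -0.3698, 0.0322]
orientation: [-180.0, 0.0, 4.7]
force: [-0.7, -0.6, -0.1]
finger_gap: 0.398
finger_force: 0.0
t: 45.17
tcp_pos: [0.4509, -0.3695, 0.2226]
orientation: [180.0, -0.0, 4.7]
force: [-0.1, 1.0, -0.7]
finger_gap: 0.4
finger_force: 0.0
45.1667 tcp [ 0.4509 -0.3695  0.2226] [ 1.80e+02 -1.00e-02  4.69e+00] F [-0.1  1.  -0.7] gap 0.4 0.0
scraper 0.74 3963 c 322.0 148.5 box 303 342 84 237
tray 0.65 22684 c 360.1 148.5 box 286 428 49 260
scraper wrist 0.74 c [ 0.4878 -0.3638] near end [ 0.3749 -0.3741] far [ 0.563  -0.3569] yaw 5.2 len 0.189
tray wrist 0.65 c [ 0.491  -0.4089] near end [ 0.3501 -0.4192] far [ 0.6012 -0.4009] yaw 4.2 len 0.252
spanner_red top [(0.61, [165, 238, 38, 16])]
spanner_yellow top [(0.62, [184, 216, 40, 17]), (0.6, [441, 260, 52, 82])]
spanner_blue top [(0.63, [441, 260, 53, 83]), (0.58, [201, 192, 30, 30])]
file top []
scraper top [(0.59, [430, 259, 15, 61])]
```

View pics/fin.png

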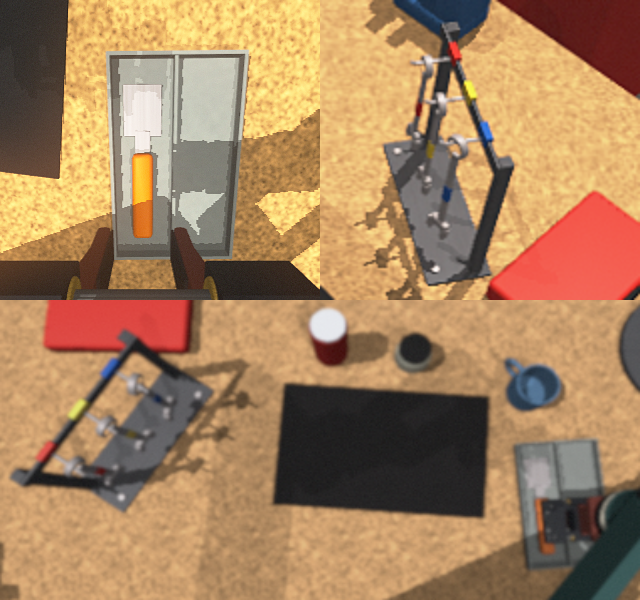

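The mat is clear, the scraper lies lengthwise in the left compartment, and the three spanners hang on the hooks of their own colour. I'll wait for any swing to die out, check that they are still, and hand in.

```bash
for i in 1 2 3; do python3 -m pendant '[[[0,0,0,0,0,0,0.4],[0,0,0,0,0,0,0.4],[0,0,0,0,0,0,0.4],[0,0,0,0,0,0,0.4],[0,0,0,0,0,0,0.4],[0,0,0,0,0,0,0.4],[0,0,0,0,0,0,0.4],[0,0,0,0,0,0,0.4],[0,0,0,0,0,0,0.4],[0,0,0,0,0,0,0.4],[0,0,0,0,0,0,0.4],[0,0,0,0,0,0,0.4],[0,0,0,0,0,0,0.4],[0,0,0,0,0,0,0.4],[0,0,0,0,0,0,0.4],[0,0,0,0,0,0,0.4],[0,0,0,0,0,0,0.4],[0,0,0,0,0,0,0.4]]]' | head -1; done
python3 - <<'E'
from h import *
f=[snapshot('scene')[60:210,340:500].astype(int) for _ in range(6)]
print([(abs(g-f[0]).mean().round(2),(abs(g-f[0]).max(2)>60).sum()) for g in f[1:]])
sign_off()
E
```

```text
t: 47.27
t: 48.77
t: 50.27
[(np.float64(1.06), np.int64(0)), (np.float64(1.06), np.int64(0)), (np.float64(1.07), np.int64(0)), (np.float64(1.06), np.int64(0)), (np.float64(1.07), np.int64(0))]
the job is handed in; nothing more can be done
```

The job is handed in at about 50 s of the 210 s: all three spanners hang still on the hooks of their own colour, the scraper lies lengthwise in the tray's left compartment, the file was not there, and the can, jar and mug were left alone.

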